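# Hang the lipped bin on the rail of the bench stand

### The job

Pick up the bin that has a lip and hang it on the rail of the grey stand: bring the lip over the rail, clear of the end stop, and lower the bin gently until the lip is fully caught behind the rail. Then, keeping it on the rail, slide it along until its side touches the end stop and let go, so that it hangs there by itself; keep every push on the stand light, do not let the bin drop, and leave everything else on the bench where it is.

Things in the scene. Friction and masses are not known exactly. Their poses are not given: they have to be found in the camera images.
- bin: The lipped bin: dark blue plastic, 110 deep (its x) x 100 wide (its y), side and front walls 58 high and 4 thick, back wall 70 high, 0.2 to 0.42 kg. Origin: centre of its underside; x points to its back, the side with the lip (outer face of the back wall at x 55); z up. Rib, lip and crosspiece: see rib, lip, bridge. Once hung and let go it droops forward by about 0.1 rad.
- rib (a point): Middle of the top edge of the bin's carrying rib (bin frame 0, 0, 98). The rib runs along the bin's x, 70 long and 14 thick, from the floor up; it stands 40 above the side walls. Grip it across its thickness (along the bin's y) with the fingertips above the side walls.
- lip (a point): Middle of the lip's lower edge (bin frame 65, 0, 52). The lip hangs down behind the bin: 4 thick (bin x 63 to 67), 90 wide, from z 70 down to z 52, lower edge rounded. The gap between back wall and lip is 8 wide (bin x 55 to 63), open below, its roof at bin z 66.
- bridge: The crosspiece that roofs the gap between the bin's back wall and its lip, part of the bin; 8 x 90 x 4, origin at its centre (bin frame 59, 0, 68). It bears on the rail's top edge when the lip is fully caught; until then it touches nothing.
- panel: The rail stand, fixed to the bench: grey louvred steel plate, 360 wide (its y), 165 high, on a base plate 12 thick reaching 30 out in front. Origin: at bench height, middle of the width, on the plate's front face; x points to its back (the front looks to -x), z up. A bin hung on it has the same x and y directions as the stand. The adjustable rail in front of the plate: see rail_zone.
- rail_zone (a point): NOT the rail: a point of the stand (-28, 0, 137.5) amid the places where the rail may be set; the rail is unmeasured. Steel strip along the stand's y from -150 to 135, 4 thick, 44 high, top edge rounded and open above; top edge at z 125 to 150, front face at x -23 to -33, at least 19 free behind it. Firm as set. It may bear 25 N in all, and as the lip pries, 13 N at the hand can make 25 N there.
- stop (a point): Inner face of the end stop (stand frame -27.5, 140, 71), an upright plate at the +y end of the stand: 10 thick, x -55 to 0, up to z 130. The rail ends 5 short of it. A bin hung against it has its origin at stand y 90.
- plain_bin: Bystander: bin of the same plastic, size and carrying rib as the lipped bin, but with no lip. Origin: centre of its underside.
- tube_rack: Bystander: low orange microtube rack, 182 x 72 x 28, some tubes 12 proud. Origin: centre of its underside.
- dish: Bystander: clear flat dish, diameter 90, height 16. Origin: centre of its underside.
- tip_box: Bystander: dark blue pipette-tip box with a clear top, 120 x 85 x 80 high. Origin: centre of its underside.
- bottle: Bystander: glass bottle, diameter 70, 150 high. Origin: centre of its underside.
- jar: Bystander: white jar, diameter 60, 70 high. Origin: centre of its underside.
- beaker: Bystander: beaker, diameter 70, 90 high. Origin: centre of its underside.

How it is judged (in metres and radians):
On the way:
1. the lip is fully caught on the rail (the crosspiece bears on it), the bin upright and its side still at least 10 mm from the end stop (contact force between bridge and panel above 0.3 N and z of bin in the frame of panel between 0.05 and 0.095 m and x of bin in the frame of panel between -0.105 and -0.068 m and angle between bin's own z axis and vertical below 0.17 rad and angle between the x axis of bin and the x axis of panel, either way round below 0.17 rad and y of bin in the frame of panel below 0.08 m), for 0.2 s.
At the end, for the whole second after the job is handed in: The lipped bin hangs at rest by its lip on the rail (crosspiece bearing on the rail with more than 0.3 N, droop and turn under 0.17 rad), its side within 3.5 mm of the end stop, let go (contact force between bridge and panel above 0.3 N and z of bin in the frame of panel between 0.05 and 0.095 m and x of bin in the frame of panel between -0.105 and -0.068 m and angle between bin's own z axis and vertical below 0.17 rad and angle between the x axis of bin and the x axis of panel, either way round below 0.17 rad and y of bin in the frame of panel between 0.0865 and 0.093 m and linear speed of bin below 0.02 m/s and angular speed of bin below 0.1 rad/s); the robot touches nothing.
It fails at once if the bin, while gripped, is pushed or pulled against the stand with more than 25 N (contact force between bin and panel above 25 N and contact force between the fingers and bin above 3 N).
It fails at once if the robot pushes the stand with more than 25 N (contact force between any of the fingers, the arm and panel above 25 N).
It fails at once if the bin is dropped (falls faster than 0.4 m/s out of the gripper) (linear speed of bin above 0.4 m/s and contact force between the fingers and bin below 0.05 N).
It fails at once if another thing on the bench (plain bin, rack, dish, tip box, bottle, jar or beaker) is shifted by more than 30 mm (distance of any of plain_bin, tube_rack, dish, tip_box, bottle, jar, beaker from where it was at the start of the episode above 0.03 m).
It also fails if it takes over 67 s, if anything falls off the work surface, if the arm or the gripper's body presses on something with over 40 N, if the wrist force passes 120 N, or if a joint passes its speed limit or range.

### The arm

A 7-joint arm with a two-finger parallel gripper is mounted at the origin on the work surface. World frame = base frame: x ahead of the robot, y to its left, z up, the work surface at z = 0. Lengths are in mm, angles in rad, forces in N, time in s.
With the tool pointing down it reaches from about 400 to 875 mm from the base axis. Payload 4.4 kg.
Tool frame: the origin (TCP) lies at the very end of the fingers, on their centre line; the grasp point (between the pads) lies 19 mm behind it (ctrl.grip_point_offset is the distance from the TCP to the grasp point, in mm); z points along the fingers, y is the line along which they close (so a half turn about z gives the same grasp; the last joint's range is limited). The gripper opens to 85 mm and grips with 20 to 120 N. Pads are 22 mm wide; open, the fingers measure 114 mm over their backs; the gripper's body (76 mm by 85 mm) begins 54 mm behind the grasp point. The pads swing forward as they close: fully open they stand 13 mm farther back than shut.
Start: joints at [-1.284, 0.628, 0.038, 1.517, -0.027, 0.996, -0.02], TCP at [224.569, 609.989, 231.313] pointing down, gripper open.
Joint ranges: [-3.06, 3.06], [-0.37, 2.12], [-1.25, 1.32], [0.18, 2.47], [-1.1, 4.24], [0.23, 1.98], [-2.94, 2.94]. Speed limits (rad/s): [2.57, 2.57, 3.14, 3.14, 3.14, 3.14, 3.14].

### API

Orientations are given as [roll, pitch, yaw] about the fixed x, y, z axes, in that order (R = Rz(yaw) Ry(pitch) Rx(roll)).
In Python, from cell import ctrl gives the robot as it stands.
- The arm moves only by the tool jog_arm, never from a script. Its argument "increments" is one flat list of numbers, 7 for each row, row after row: the finger opening in cm, from 0 to 8.54, then the shift along the tool's x, y, z in cm, then the turn, a rotation vector about the tool's x, y, z in degrees. In form: [fingers, x, y, z, rx, ry, rz, fingers, x, y, z, rx, ry, rz, ...]. A call has 1 to 20 rows; each row is the pose to reach, as a shift and turn from the pose commanded when the call began, along the tool's axes at that moment; what a row does not reach only later rows make up. A row lasts 1/10 s, in which the tool goes at most 50 mm and 8.59 degrees, less where a joint would pass 70% of its speed; a pose out of reach is approached as far as the arm can. A call with a gripper value outside its range is refused whole. The fingers move at their own pace and stop on an object; the grip force is fixed at half the most. Time passes only in rows, so rows that repeat a pose let the fingers close. It gives the time, the measured TCP pose, the force, the opening and the grip force at its end, in the units of the state.
- ctrl.read_state(): the state, without advancing time (a new reading comes with each control period).
- ctrl.get_image(name): name is "scene" or "top" or "wrist"; returns the picture (384x512x3 uint8, red, green, blue); there is no depth.
- ctrl.camera_params(name): a dict with "fx", "fy", "cx", "cy" (pixels), "extrinsics" (4x4, takes a point from world to camera coordinates). Camera axes: x right, y down, z forward; pixel columns grow to the right and rows downward; lengths in mm; the calibration is good to about 2 mm. A picture is of the moment at which its call begins: read the wrist's pose just before it. camera_params takes no time and is no camera call; for the wrist camera it gives the pose at the moment of the call.
- ctrl.finish_job(): hands the job in; it is judged then, once.
The state is a dict: "clock": time; "qpos": joint angles; "qd": joint speeds; "tau": joint torques, N m; "eef_pos": TCP position; "tool_rot": TCP orientation; "force": force on the tool from outside, world axes, zero at the start; "torque": the same for the moment, N m; "width": finger opening in mm; "gripper_force": force on a finger pad.
Only numpy, scipy, OpenCV 4.12 (cv2) and the standard library are available. Lean on these libraries where they do the work, as an engineer would, in place of code of your own. Each camera call takes 0.05 s, during which the arm holds its last target. There are 200 camera calls.

## Working session

There is one attempt and no reset: what is moved stays moved. The work goes in short steps, Python scripts to look and compute and a tool call to move; the robot and the scene stay as the last step left them, time stands still between calls to the robot, and variables do not carry over. Pictures are saved under pics/ and viewed, at most 10 in all, crops included, and the job is handed in when it is done.

Besides the shell and the picture viewer there is one more tool, called after "Emit:" as name(argument=value, ...) on one line, values as JSON. jog_arm: Moves the arm, as the interface text tells. Its arguments: {"type":"object","properties":{"increments":{"type":"array","items":{"type":"number"}}},"required":["increments"]}

```bash
ls; mkdir -p pics; python3 - <<'E'
from cell import ctrl
import cv2,numpy as np
s=ctrl.read_state();print(s)
for n in("scene","top"):
    im=ctrl.get_image(n);cv2.imwrite(f"pics/{n}0.png",im[:,:,::-1]);p=ctrl.camera_params(n);print(n,p)
E
```

```text
pics
{'clock': 0.0, 'qpos': array([-1.28377367,  0.62933976,  0.03846093,  1.51837489, -0.0270133 ,
        0.99635508, -0.01996412]), 'qd': array([ 0.00193574, -0.00012178, -0.00090418, -0.00202594,  0.00055243,
       -0.00245678,  0.00087048]), 'tau': array([-7.44802383e-04, -5.63418925e+01,  1.22592978e+00, -1.93448228e+01,
        1.10013326e-02,  1.06005929e-02,  2.83798806e-05]), 'eef_pos': array([224.36233377, 609.3597217 , 230.39139949]), 'tool_rot': array([-3.13963426e+00,  2.60335852e-05,  2.78878315e+00]), 'force': array([-0.14104888,  0.20004399, -0.0337621 ]), 'torque': array([-0.02507496, -0.01153449, -0.02668786]), 'gripper_force': 0.0, 'width': 85.39336200032453}
scene {'fx': 384.9292048661669, 'fy': 384.9292048661669, 'cx': 252.35576011925102, 'cy': 190.8416535253481, 'extrinsics': array([[-8.36146155e-01,  5.48498108e-01,  3.07118878e-03,
         4.70353089e+02],
       [ 2.89123891e-01,  4.45493051e-01, -8.47315359e-01,
        -6.19865588e+01],
       [-4.66119064e-01, -7.07591525e-01, -5.31081209e-01,
         1.43128222e+03],
       [ 0.00000000e+00,  0.00000000e+00,  0.00000000e+00,
         1.00000000e+00]])}
top {'fx': 366.2017793534358, 'fy': 366.2017793534358, 'cx': 258.68710903651123, 'cy': 189.38336996830978, 'extrinsics': array([[ 1.92651421e-02, -9.99779179e-01, -8.39327751e-03,
        -1.67038553e+01],
       [-9.80097069e-01, -1.72255737e-02, -1.97770107e-01,
         5.67634866e+02],
       [ 1.97581856e-01,  1.20362959e-02, -9.80212496e-01,
         1.37706985e+03],
       [ 0.00000000e+00,  0.00000000e+00,  0.00000000e+00,
         1.00000000e+00]])}
```

View pics/scene0.png

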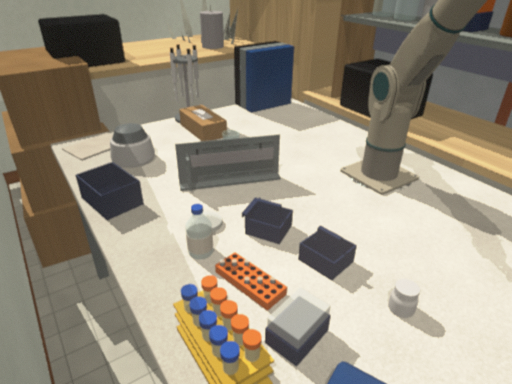

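View pics/top0.png

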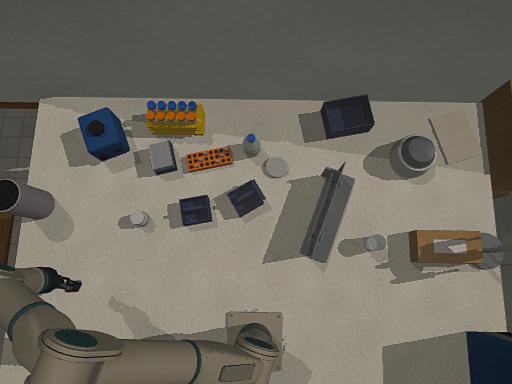

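The scene view shows two small bins, at (268,220) and (327,252), with the stand at (230,160). In the top view the bins are at (195,210) and (245,198), and the stand runs from about (340,165) to (315,258). I'll enlarge these areas.

```bash
python3 - <<'E'
import cv2,numpy as np
t=cv2.imread('pics/top0.png');s=cv2.imread('pics/scene0.png')
R=lambda c,w,h:cv2.resize(c,(w,h),interpolation=cv2.INTER_CUBIC)
a=R(t[170:234,170:270],400,256)   # x4
b=R(t[150:270,255:365],400,436)   
c=R(s[190:285,235:365],400,292)
d=R(s[125:195,165:290],400,224)
L=np.vstack([a,c]);Rr=b
h=600
o=np.zeros((600,800,3),np.uint8);o[:548,:400]=L;o[:436,400:]=b
g=np.clip((o/255.)**0.6*255,0,255).astype(np.uint8)
cv2.imwrite('pics/crop1.png',g)
E
```

```text
(no output)
```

View pics/crop1.png

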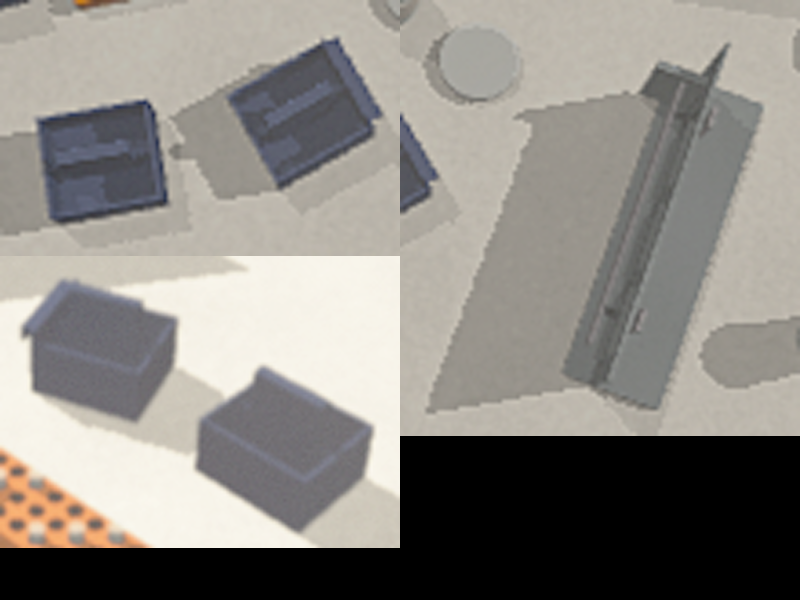

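The lipped bin is the right-hand one in the top view: its lip runs from (254,180) to (265,199). The stand's front faces left, with the end stop at the upper end (355,165).

```bash
cat > h.py <<'E'
import numpy as np,cv2
from cell import ctrl
from scipy.spatial.transform import Rotation as Ro
from scipy.optimize import least_squares
def ray(p,uv,z):
    "world point on plane z seen at pixel uv"
    R=p["extrinsics"][:3,:3];t=p["extrinsics"][:3,3];c=-R.T@t
    d=R.T@np.array([(uv[0]-p["cx"])/p["fx"],(uv[1]-p["cy"])/p["fy"],1.])
    return c+d*(z-c[2])/d[2]
def proj(p,X):
    X=np.atleast_2d(X)@p["extrinsics"][:3,:3].T+p["extrinsics"][:3,3]
    return X[:,:2]/X[:,2:]*[p["fx"],p["fy"]]+[p["cx"],p["cy"]]
def place(q,X):
    "pose q=x,y,yaw applied to local points"
    X=np.array(X,float);c,s=np.cos(q[2]),np.sin(q[2])
    return np.c_[q[0]+c*X[:,0]-s*X[:,1],q[1]+s*X[:,0]+c*X[:,1],X[:,2]]
def fit(obs,q0):
    "obs: list of (camparams, pixels, local points)"
    f=lambda q:np.concatenate([(proj(p,place(q,X))-np.array(u)).ravel() for p,u,X in obs])
    r=least_squares(f,q0,x_scale=[10,10,.05]);return r.x,f(r.x).round(1)
E
python3 - <<'E'
from h import *
p=ctrl.camera_params('top');s=ctrl.camera_params('scene')
A=lambda u,v:(170+u/4,170+v/4)
B=lambda u,v:(255+u/3.636,150+v/3.633)
bu=[A(229,100),A(280,188),A(338,40),A(380,118),A(266,120),A(330,88)]
bX=[(-55,50,58),(-55,-50,58),(67,45,70),(67,-45,70),(-35,0,98),(35,0,98)]
for u,x in zip(bu,bX):print(ray(p,u,x[2]).round())
print('bin',fit([(p,bu,bX)],[450,50,-1.]))
su=[B(365,105),B(260,408)]
print([ray(p,u,165).round() for u in su])
sx=[(0,180,165),(0,-180,165)]
q,e=fit([(p,su,sx)],[400,-200,-1.8]);print('stand',q,e)
def show(im,P,q,X,k=(0,0,255)):
    for u in proj(P,place(q,X)):cv2.circle(im,tuple(np.rint(u*4).astype(int)),3,k,-1)
# scene estimate: top corners
su2=[(178,145),(278,136)];print([ray(s,u,165).round() for u in su2])
print(proj(s,place(q,[(0,180,165),(0,-180,165),(0,180,0),(0,-180,0)])).round(), proj(p,place(q,[(-55,140,130),(0,140,130),(-55,140,12),(-30,180,12),(-30,-180,12),(-28,135,137),(-28,-150,137)])).round())
E
```

```text
[543. 116.  58.]
[458.  64.  58.]
[602.  11.  70.]
[526. -32.  70.]
[517.  76.  98.]
[549.  17.  98.]
bin (array([530.46166495,  45.37799154,  -1.02630527]), array([-0.6, -0.4, -0.7, -0.4, -0.2, -0.4,  1. , -0.2,  0.2,  1.3,  0.3,
        0.1]))
[array([ 591., -357.,  165.]), array([ 292., -248.,  165.])]
stand [ 443.50212113 -303.10197141   -1.92621372] [ 2.1 -5.7 -2.   5.1]
[array([ 652., -306.,  165.]), array([ 336., -187.,  165.])]
[[182. 136.]
 [283. 127.]
 [186. 178.]
 [281. 167.]] [[338. 180.]
 [352. 185.]
 [332. 187.]
 [341. 180.]
 [311. 264.]
 [344. 183.]
 [319. 256.]]
```

```bash
python3 - <<'E'
from h import *
p=ctrl.camera_params('top');s=ctrl.camera_params('scene')
q,e=fit([(s,[(177.5,146),(278.5,136.5)],[(0,180,165),(0,-180,165)])],[443,-270,-1.9]);print(q,e)
X=[(0,180,165),(0,-180,165),(0,180,0),(0,-180,0),(-30,180,12),(-30,-180,12),(-55,140,130),(0,140,130),(-55,140,12),(-28,135,137),(-28,-150,137)]
t=cv2.imread('pics/top0.png');sc=cv2.imread('pics/scene0.png')
def draw(im,P,x0,y0,w,h,k):
    im=cv2.resize(im[y0:y0+h,x0:x0+w],None,fx=k,fy=k,interpolation=cv2.INTER_CUBIC)
    for i,u in enumerate(proj(P,place(q,X))):
        u=tuple(int(a) for a in (u-[x0,y0])*k);cv2.circle(im,u,2,(0,0,255),-1);cv2.putText(im,str(i),u,0,.5,(0,0,255),1)
    return im
a=draw(t,p,280,150,95,120,5);b=draw(sc,s,165,125,125,75,2.5)
o=np.zeros((600,800,3),np.uint8);o[:a.shape[0],:a.shape[1]]=a;o[:b.shape[0],480:480+b.shape[1]]=b
o=(np.clip((o/255.)**.7,0,1)*255).astype(np.uint8)
cv2.imwrite('pics/ov1.png',o)
E
```

```text
[ 492.56540278 -245.44044989   -1.88007061] [-2.   0.5  2.2 -1.8]
```

View pics/ov1.png

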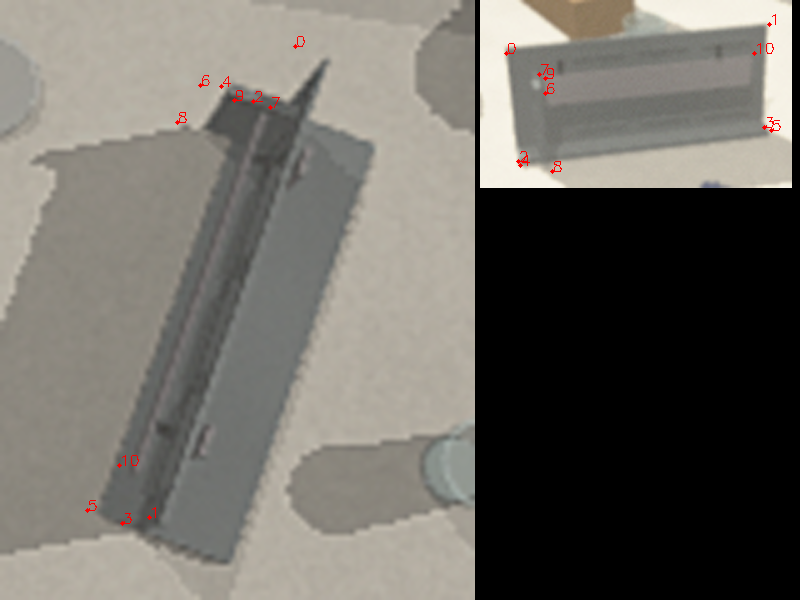

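```bash
python3 - <<'E'
from h import *
p=ctrl.camera_params('top');s=ctrl.camera_params('scene')
T=[(0,180,165),(0,-180,165)]
q,e=fit([(p,[(345.4,162.2),(309.8,256.5)],T),(s,[(177.5,146),(278.5,136.5)],T)],[480,-250,-1.9]);print(q,e)
print('scene only bottoms',proj(s,place(q,[(0,180,12),(0,-180,12)])))
st=ctrl.read_state();R=Ro.from_euler('xyz',st['tool_rot']).as_matrix();print(R.round(3))
W=ctrl.camera_params('wrist');E=W['extrinsics'];print(W['fx'],W['cx'],W['cy'],'cam rel tool',(R.T@(-E[:3,:3].T@E[:3,3]-st['eef_pos'])).round(), (E[:3,:3]@R).round(3))
E
```

```text
[ 485.31391276 -255.52612633   -1.93034376] [-1.1 -0.2  0.6 -1.7 -1.5 -2.3  2.9 -2.2]
scene only bottoms [[180.51173439 183.64134485]
 [279.61012318 172.81751635]]
[[-0.938  0.345 -0.001]
 [ 0.345  0.938 -0.002]
 [-0.    -0.002 -1.   ]]
281.40014510257544 256.2174717141517 194.77358884060612 cam rel tool [  82.   -0. -143.] [[ 0.001  1.     0.   ]
 [-0.947  0.001 -0.321]
 [-0.321  0.     0.947]]
```

Emit:
jog_arm(increments=[8.5,-4,-3.5,0,0,0,4,8.5,-8,-7,0,0,0,8,8.5,-12,-10.5,0,0,0,12,8.5,-16,-14,0,0,0,16,8.5,-20,-17.5,0,0,0,20,8.5,-24,-21,0,0,0,24,8.5,-28,-24.5,0,0,0,28,8.5,-32,-28,0,0,0,32,8.5,-36,-31.5,0,0,0,36,8.5,-40,-35,0,0,0,38.6,8.5,-44,-38.5,0,0,0,38.6,8.5,-46,-40.5,0,0,0,38.6,8.5,-48.2,-42.3,0,0,0,38.6,8.5,-48.2,-42.3,0,0,0,38.6,8.5,-48.2,-42.3,0,0,0,38.6,8.5,-48.2,-42.3,0,0,0,38.6])

```text
clock: 1.7
eef_pos: [529.9, 48.0, 230.9]
tool_rot: [-3.141, -0.002, 2.117]
force: [-0.1, 0.2, -0.1]
width: 84.9
gripper_force: 0.0
```

```bash
python3 - <<'E'
from h import *
import pickle
s=ctrl.read_state();print(s['clock'],s['eef_pos'],s['tool_rot'],s['qpos'].round(2))
W=ctrl.camera_params('wrist');im=ctrl.get_image('wrist')[:,:,::-1]
pickle.dump(W,open('w1.pkl','wb'));cv2.imwrite('pics/w1raw.png',im)
im=cv2.resize(im,(800,600),interpolation=cv2.INTER_CUBIC)
cv2.imwrite('pics/w1.png',(np.clip((im/255.)**.6,0,1)*255).astype(np.uint8))
print(proj(W,place([530.5,45.4,-1.026],[(-35,0,98),(35,0,98),(67,45,70),(67,-45,70)]))*800/512)
E
```

```text
1.7 [529.89711202  48.00296038 230.90600179] [-3.14084594e+00 -1.53621199e-03  2.11690915e+00] [-0.32  0.47  0.26  1.85 -0.16  0.84  0.56]
[[398.74124875 238.83085365]
 [398.60266513 341.15342199]
 [457.58955719 365.2215883 ]
 [339.84617143 364.91045146]]
```

View pics/w1.png

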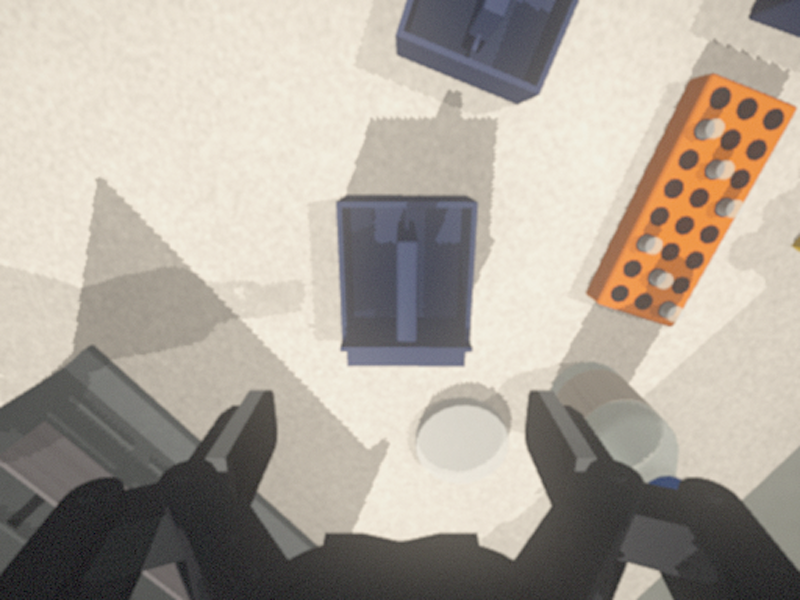

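The wrist view shows the bin aligned with the tool. Its rib runs from (406,243) to (407,341), the lip's outer edge from (348,366) to (465,365), and the front rim corners are at (338,198) and (477,198).

```bash
cat >> h.py <<'E'
def totool(s,target):
    "world shift to target TCP, in tool axes, cm"
    R=Ro.from_euler('xyz',s['tool_rot']).as_matrix();return (R.T@(np.array(target)-s['eef_pos'])/10).round(2)
E
python3 - <<'E'
from h import *
import pickle
W=pickle.load(open('w1.pkl','rb'));k=512/800
u=np.array([(406,241),(407,342),(348,366),(465,365),(338,198),(477,198)])*k
X=[(-35,0,98),(35,0,98),(67,45,70),(67,-45,70),(-55,-50,58),(-55,50,58)]
# lip side mapping: image right = bin +y?
for sg in(1,-1):
    Y=np.array(X,float);Y[2:4,1]*=sg;Y[4:,1]*=-1 if sg==2 else 1
    q,e=fit([(W,u,Y)],[530,45,-1.026]);print(q,e)
s=ctrl.read_state();t=place(q,[(0,0,68)])[0];print(t,totool(s,t),q[2]-(s['tool_rot'][2]-np.pi))
E
```

```text
[535.8698808   47.39392204  -1.0258376 ] [  1.1  -0.3  -0.1   0.4  74.8   0.3 -75.3   0.8  -1.4   2.4   0.8   2.6]
[535.26486495  48.37546293  -1.02187635] [ 0.9 -1.4  0.  -0.6 -0.3 -0.6  0.2 -0.  -1.6  1.5  0.6  1.3]
[535.26486495  48.37546293  68.        ] [-0.29  0.47 16.3 ] 0.0019976388302307413
```

Emit:
jog_arm(increments=[8.5,-0.3,0.5,3,0,0,0,8.5,-0.3,0.5,6,0,0,0,8.5,-0.3,0.5,9,0,0,0,8.5,-0.3,0.5,12,0,0,0,8.5,-0.3,0.5,14,0,0,0,8.5,-0.3,0.5,15.5,0,0,0,8.5,-0.3,0.5,16.3,0,0,0,8.5,-0.3,0.5,16.3,0,0,0,4,-0.3,0.5,16.3,0,0,0,2.5,-0.3,0.5,16.3,0,0,0,1,-0.3,0.5,16.3,0,0,0,0.5,-0.3,0.5,16.3,0,0,0,0.5,-0.3,0.5,16.3,0,0,0,0.5,-0.3,0.5,16.3,0,0,0,0.5,-0.3,0.5,16.3,0,0,0,0.5,-0.3,0.5,16.3,0,0,0,0.5,-0.3,0.5,16.3,0,0,0,0.5,-0.3,0.5,16.3,0,0,0])

```text
clock: 3.55
eef_pos: [536.4, 46.4, 68.5]
tool_rot: [-3.141, -0.0, 2.115]
force: [-1.9, -1.3, 5.7]
width: 13.3
gripper_force: 64.2
```

Emit:
jog_arm(increments=[0.5,0,0,-0.5,0,0,0,0.5,0,0,-1.5,0,0,0,0.5,0,0,-3.5,0,0,0,0.5,0,0,-6,0,0,0,0.5,0,0,-9,0,0,0,0.5,0,0,-12,0,0,0,0.5,0,0,-15,0,0,0,0.5,0,0,-17,0,0,3,0.5,-1,0,-18.2,0,0,8,0.5,-2,0,-18.2,0,0,13,0.5,-3,0,-18.2,0,0,18,0.5,-4,0,-18.2,0,0,23,0.5,-5,0,-18.2,0,0,28,0.5,-6,0,-18.2,0,0,33,0.5,-7,0,-18.2,0,0,38,0.5,-8,0,-18.2,0,0,43,0.5,-9,0,-18.2,0,0,48,0.5,-10.5,0,-18.2,0,0,51,0.5,-11.2,0,-18.2,0,0,52,0.5,-11.2,0,-18.2,0,0,52])

```text
clock: 5.55
eef_pos: [594.9, -50.9, 250.3]
tool_rot: [3.141, 0.001, 1.206]
force: [0.7, 0.4, -4.1]
width: 12.9
gripper_force: 62.8
```

```bash
python3 - <<'E'
from h import *
import pickle
s=ctrl.read_state();print(s['clock'],s['eef_pos'],s['tool_rot'],s['force'],s['qpos'].round(2))
W=ctrl.camera_params('wrist');im=ctrl.get_image('wrist')[:,:,::-1]
pickle.dump(W,open('w2.pkl','wb'));cv2.imwrite('pics/w2raw.png',im)
im=cv2.resize(im,(800,600),interpolation=cv2.INTER_CUBIC)
cv2.imwrite('pics/w2.png',(np.clip((im/255.)**.55,0,1)*255).astype(np.uint8))
q=[485.3,-255.5,-1.93]
print((proj(W,place(q,[(0,180,165),(0,-180,165),(-28,135,137),(-28,-150,137),(-55,140,130)]))*800/512).round())
E
```

```text
5.55 [594.87230829 -50.85908979 250.34069048] [3.14095220e+00 8.74245274e-04 1.20624986e+00] [ 0.72730158  0.3861852  -4.145496  ] [-0.28  0.58  0.52  1.66 -0.33  0.99 -0.02]
[[608. 613.]
 [108. 615.]
 [538. 550.]
 [163. 552.]
 [545. 515.]]
```

View pics/w2.png

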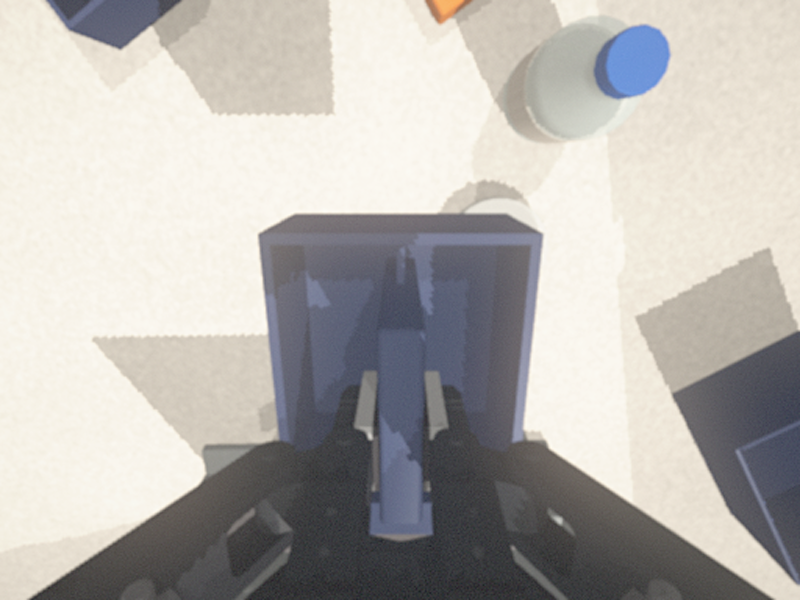

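The bin is held straight. The base's front-left corner shows at (204,446), and its front edge looks level. The rail itself is hidden behind the gripper, so I'll feel for its face with the bin's back wall. First I need the stand's yaw from long lines in the top image.

```bash
python3 - <<'E'
from h import *
import pickle
p=ctrl.camera_params('top')
g=cv2.cvtColor(cv2.imread('pics/top0.png'),6)[150:275,280:375]
g=cv2.resize(g,None,fx=4,fy=4,interpolation=cv2.INTER_CUBIC)
L=cv2.createLineSegmentDetector().detect(g)[0][:,0]/4+[280,150]*2
for l in sorted(L,key=lambda l:-np.hypot(*(l[2:]-l[:2])))[:14]:
    y=[]
    for z in(0,12,137,165):
        a,b=ray(p,l[:2],z),ray(p,l[2:],z)
        if a[0]<b[0]:a,b=b,a
        d=a-b;y.append(round(np.arctan2(d[1],d[0])-np.pi/2,3))
    print(l.round(1),y,np.hypot(*(l[2:]-l[:2])).round())
W=pickle.load(open('w2.pkl','rb'));k=512/800
for u in[(204,446),(280,446),(545,433),(525,433)]:print(u,ray(W,np.array(u)*k,12).round(),ray(W,np.array(u)*k,130).round())
q=[485.3,-255.5,-1.93]
print(place(q,[(-30,180,12),(-30,-180,12),(-55,140,130),(-55,150,130)]).round())
E
```

```text
[332.2 197.1 327.4 210.7] [np.float64(-1.917), np.float64(-1.917), np.float64(-1.917), np.float64(-1.917)] 14.0
[341.8 173.8 354.4 178.4] [np.float64(-0.348), np.float64(-0.348), np.float64(-0.348), np.float64(-0.348)] 13.0
[337.5 170.7 344.8 161.3] [np.float64(-2.226), np.float64(-2.226), np.float64(-2.226), np.float64(-2.226)] 12.0
[326.3 166.3 337.3 170.2] [np.float64(-0.341), np.float64(-0.341), np.float64(-0.341), np.float64(-0.341)] 12.0
[320.1 175.9 326.2 166.4] [np.float64(-2.137), np.float64(-2.137), np.float64(-2.137), np.float64(-2.137)] 11.0
[344.5 238.8 355.8 238.8] [np.float64(-3.125), np.float64(-3.125), np.float64(-3.125), np.float64(-3.125)] 11.0
[308.5 226.1 311.5 218.1] [np.float64(-1.935), np.float64(-1.935), np.float64(-1.935), np.float64(-1.935)] 9.0
[362.9 168.3 362.9 160.2] [np.float64(-1.604), np.float64(-1.604), np.float64(-1.604), np.float64(-1.604)] 8.0
[343.6 167.2 340.6 174.4] [np.float64(-1.968), np.float64(-1.968), np.float64(-1.968), np.float64(-1.968)] 8.0
[337.2 186.8 339.9 179.5] [np.float64(-1.939), np.float64(-1.939), np.float64(-1.939), np.float64(-1.939)] 8.0
[331.8 172.7 329.4 179.8] [np.float64(-1.911), np.float64(-1.911), np.float64(-1.911), np.float64(-1.911)] 8.0
[362.7 237.  369.9 236.6] [np.float64(-3.073), np.float64(-3.073), np.float64(-3.073), np.float64(-3.073)] 7.0
[305.5 255.7 299.1 252.9] [np.float64(-0.391), np.float64(-0.391), np.float64(-0.391), np.float64(-0.391)] 7.0
[326.7 213.1 324.1 219.6] [np.float64(-1.954), np.float64(-1.954), np.float64(-1.954), np.float64(-1.954)] 7.0
(204, 446) [ 336. -167.   12.] [ 425. -107.  130.]
(280, 446) [ 409. -195.   12.] [ 476. -126.  130.]
(545, 433) [ 667. -276.   12.] [ 654. -183.  130.]
(525, 433) [ 648. -269.   12.] [ 641. -178.  130.]
[[ 664. -291.   12.]
 [ 327. -164.   12.]
 [ 636. -253.  130.]
 [ 645. -257.  130.]]
```

```bash
python3 - <<'E'
import cv2
im=cv2.imread('pics/w2raw.png');g=cv2.cvtColor(im,6)
for c in(134,145,155,165,175): print(c,g[274:302:1,c])
for c in(338,340,342,344,346,348,350): print(c,g[266:296:1,c])
a=cv2.resize(im[260:310,110:370],None,fx=3,fy=3,interpolation=cv2.INTER_CUBIC)
cv2.imwrite('pics/c2.png',a)
E
```

```text
134 [163 165 168 170 169 169 171 172 175 165 119  79  73  79  91  98 100  99
  98  98  97  97  97  97  97  96  97  97]
145 [168 169 166 166 168 168 166 167 164 146 102  75  72  83  94  98 100  97
  97  97  98  97  95  76  52  39  40  41]
155 [168 168 166 164 162 164 161 164 163 143 101  70  71  84  94  96  86  60
  40  34  35  35  38  35  36  36  38  39]
165 [165 165 165 165 168 169 168 171 171 137  80  40  32  34  35  33  34  35
  34  34  37  33  32  31  31  30  33  30]
175 [158 168 164 161 156 142 129  98  51  32  27  31  33  31  33  30  30  31
  33  34  32  29  29  31  30  30  30  25]
338 [237 237 237 235 237 239 240 238 238 231 203 176 174 173 167 120  67  44
  45  41  43  47  44  44  39  44  43  44  40  38]
340 [237 236 234 236 235 237 238 238 236 210 176 166 172 176 171 126  70  43
  45  47  44  44  47  42  43  46  46  44  45  42]
342 [237 236 237 239 240 240 239 238 237 232 196 171 173 177 172 129  77  53
  48  46  46  47  47  45  45  45  47  48  44  44]
344 [240 240 240 240 241 239 238 239 239 230 196 174 174 177 170 131  83  62
  48  48  47  48  49  44  43  46  49  48  48  44]
346 [241 242 240 237 237 237 238 240 239 234 221 202 187 176 165 127  87  73
  58  48  49  48  47  47  46  47  49  44  46  45]
348 [239 241 241 240 239 239 239 237 235 234 235 235 236 237 214 159 100  77
  65  57  49  49  48  49  49  49  47  45  46  46]
350 [238 239 238 238 240 239 239 237 237 236 237 236 236 237 238 235 220 190
 152 127  97  60  47  47  50  49  49  49  46  46]
```

View pics/c2.png

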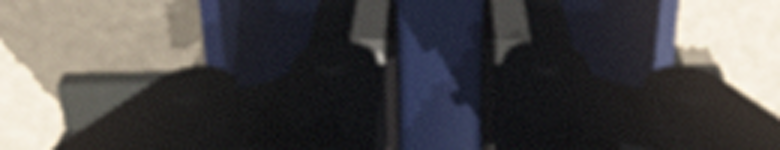

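Emit:
jog_arm(increments=[0.5,-1,0.2,0.5,0,0,0,0.5,-2.5,0.5,1.5,0,0,0,0.5,-4.5,0.8,3,0,0,0,0.5,-6.5,1.1,4.5,0,0,0,0.5,-8.5,1.4,6,0,0,0,0.5,-10.5,1.7,7.3,0,0,0,0.5,-11.7,1.9,7.8,0,0,0,0.5,-12.3,2,7.9,0,0,0,0.5,-12.5,2,7.9,0,0,0,0.5,-12.5,2,7.9,0,0,0,0.5,-12.5,2,7.9,0,0,0,0.5,-12.5,2,7.9,0,0,0])

```text
clock: 6.8
eef_pos: [569.4, -172.2, 171.7]
tool_rot: [3.141, -0.001, 1.209]
force: [0.3, -0.4, -4.1]
width: 12.7
gripper_force: 62.7
```

```bash
cat > r.py <<'E'
from h import *
s=ctrl.read_state();R=Ro.from_euler('xyz',s['tool_rot']).as_matrix()
d=s['eef_pos']-[492,-258,0];a=-1.935
print(round(s['clock'],2),'eef',s['eef_pos'].round(1),s['tool_rot'].round(3),'stand xy',round(d[0]*np.cos(a)+d[1]*np.sin(a),1),round(-d[0]*np.sin(a)+d[1]*np.cos(a),1),'Ftool',(R.T@s['force']).round(2),'Ttool',(R.T@s['torque']).round(2),'w',round(s['width'],1))
E
python3 r.py; python3 - <<'E'
from h import *
for n in('scene','top'):cv2.imwrite(f'pics/{n}3.png',ctrl.get_image(n)[:,:,::-1])
a=cv2.imread('pics/scene3.png')[100:210,150:310];b=cv2.imread('pics/top3.png')[150:270,270:380]
R=lambda c,k:cv2.resize(c,None,fx=k,fy=k,interpolation=cv2.INTER_CUBIC)
a,b=R(a,2.5),R(b,3.6);o=np.zeros((440,800,3),np.uint8);o[:a.shape[0],:400]=a;o[:432,400:400+b.shape[1]]=b
cv2.imwrite('pics/c3.png',(np.clip((o/255.)**.6,0,1)*255).astype(np.uint8))
E
```

```text
6.8 eef [ 569.4 -172.2  171.7] [ 3.141e+00 -1.000e-03  1.209e+00] stand xy -107.8 41.7 Ftool [-0.27  0.38  4.14] Ttool [-0.    0.01  0.04] w 12.7
```

View pics/c3.png

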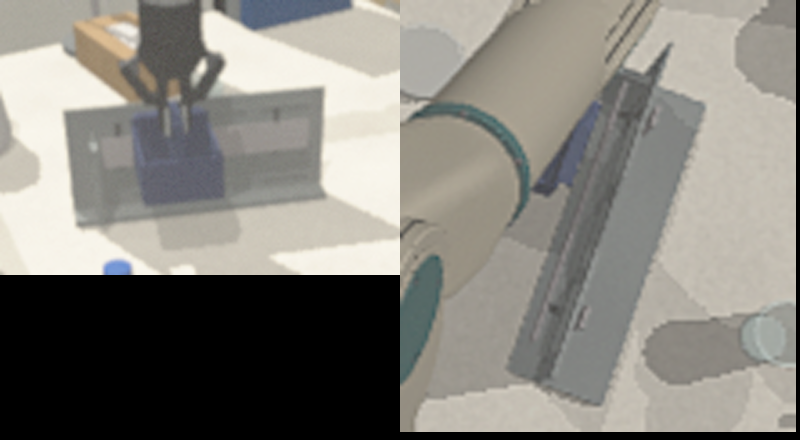

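The bin is in front of the rail, to the stop's side of the stand's middle and clear of the stop. I'll now move in slowly until the back wall touches the rail.

Emit:
jog_arm(increments=[0.5,-0.4,0,0,0,0,0,0.5,-0.8,0,0,0,0,0,0.5,-1.2,0,0,0,0,0,0.5,-1.5,0,0,0,0,0,0.5,-1.7,0,0,0,0,0,0.5,-1.8,0,0,0,0,0,0.5,-1.8,0,0,0,0,0])

```text
clock: 7.6
eef_pos: [562.4, -190.3, 171.3]
tool_rot: [3.142, -0.0, 1.207]
force: [0.0, -0.9, -3.3]
width: 13.2
gripper_force: 62.7
```

Emit:
jog_arm(increments=[0.5,-0.1,0,0,0,0,0,0.5,-0.15,0,0,0,0,0,0.5,-0.2,0,0,0,0,0,0.5,-0.2,0,0,0,0,0])

```text
clock: 8.0
eef_pos: [561.7, -192.0, 171.3]
tool_rot: [-3.142, 0.0, 1.207]
force: [0.1, 0.1, -3.4]
width: 12.9
gripper_force: 62.7
```

Emit:
jog_arm(increments=[0.5,-0.1,0,0,0,0,0,0.5,-0.15,0,0,0,0,0,0.5,-0.2,0,0,0,0,0,0.5,-0.2,0,0,0,0,0])

```text
clock: 8.4
eef_pos: [560.9, -193.9, 171.3]
tool_rot: [-3.142, 0.0, 1.207]
force: [0.6, -0.9, -4.3]
width: 13.1
gripper_force: 62.7
```

```bash
python3 r.py
```

```text
8.4 eef [ 560.9 -193.9  171.3] [-3.142  0.     1.207] stand xy -84.4 41.6 Ftool [-0.59  0.92  4.31] Ttool [0.01 0.02 0.  ] w 13.1
```

Emit:
jog_arm(increments=[0.5,-0.1,0,0,0,0,0,0.5,-0.15,0,0,0,0,0,0.5,-0.2,0,0,0,0,0,0.5,-0.2,0,0,0,0,0])

```text
clock: 8.8
eef_pos: [560.2, -195.8, 171.3]
tool_rot: [-3.142, 0.0, 1.207]
force: [-0.0, -0.5, -3.3]
width: 13.3
gripper_force: 62.7
```

```bash
python3 r.py
```

```text
8.8 eef [ 560.2 -195.8  171.3] [-3.142  0.     1.207] stand xy -82.4 41.6 Ftool [-0.45  0.16  3.32] Ttool [-0.06  0.07  0.02] w 13.3
```

Emit:
jog_arm(increments=[0.5,-0.1,0,0,0,0,0,0.5,-0.15,0,0,0,0,0,0.5,-0.15,0,0,0,0,0])

```text
clock: 9.1
eef_pos: [559.7, -197.2, 171.3]
tool_rot: [-3.142, 0.0, 1.207]
force: [0.1, 0.1, -4.7]
width: 12.9
gripper_force: 62.7
```

```bash
python3 r.py
```

```text
9.1 eef [ 559.7 -197.2  171.3] [-3.142  0.     1.207] stand xy -80.9 41.6 Ftool [0.14 0.05 4.72] Ttool [-0.02 -0.05  0.02] w 12.9
```

Emit:
jog_arm(increments=[0.5,-0.1,0,0,0,0,0,0.5,-0.15,0,0,0,0,0,0.5,-0.15,0,0,0,0,0])

```text
clock: 9.4
eef_pos: [559.2, -198.7, 171.3]
tool_rot: [3.142, 0.0, 1.207]
force: [0.4, -0.6, -4.0]
width: 13.0
gripper_force: 62.7
```

Emit:
jog_arm(increments=[0.5,-0.1,0,0,0,0,0,0.5,-0.15,0,0,0,0,0,0.5,-0.15,0,0,0,0,0])

```text
clock: 9.7
eef_pos: [558.7, -200.0, 171.3]
tool_rot: [-3.142, -0.0, 1.207]
force: [0.1, 0.5, -3.8]
width: 13.0
gripper_force: 62.8
```

```bash
python3 r.py
```

```text
9.7 eef [ 558.7 -200.   171.3] [-3.142 -0.     1.207] stand xy -78.0 41.6 Ftool [ 0.52 -0.12  3.75] Ttool [-0.    0.02 -0.  ] w 13.0
```

Emit:
jog_arm(increments=[0.5,-0.1,0,0,0,0,0,0.5,-0.15,0,0,0,0,0,0.5,-0.15,0,0,0,0,0])

```text
clock: 10.0
eef_pos: [558.4, -200.4, 171.3]
tool_rot: [-3.141, -0.001, 1.208]
force: [0.6, 2.4, -2.4]
width: 12.7
gripper_force: 63.0
```

Emit:
jog_arm(increments=[0.5,-0.1,0,0,0,0,0,0.5,-0.15,0,0,0,0,0,0.5,-0.15,0,0,0,0,0])

```text
clock: 10.3
eef_pos: [558.2, -200.7, 171.4]
tool_rot: [-3.141, -0.003, 1.209]
force: [1.2, 5.6, -0.7]
width: 13.0
gripper_force: 63.2
```

```bash
python3 r.py
```

```text
10.3 eef [ 558.2 -200.7  171.4] [-3.141e+00 -3.000e-03  1.209e+00] stand xy -77.1 41.5 Ftool [ 5.69 -0.89  0.7 ] Ttool [ 0.1   1.36 -0.22] w 13.0
```

Contact: the force is 5.7 N along tool x, on the side toward the stop. I'll back off 2 mm from the contact point, trim the yaw slightly and then lower.

Emit:
jog_arm(increments=[0.5,0.2,0,0,0,0,0,0.5,0.4,0,0,0,0,-0.3,0.5,0.47,0,0,0,0,-0.6,0.5,0.47,0,0,0,0,-0.6,0.5,0.47,0,0,0,0,-0.6])

```text
clock: 10.8
eef_pos: [559.1, -199.0, 171.3]
tool_rot: [3.142, 0.001, 1.217]
force: [-0.5, -0.1, -3.4]
width: 12.9
gripper_force: 62.8
```

```bash
python3 r.py
```

```text
10.8 eef [ 559.1 -199.   171.3] [3.142e+00 1.000e-03 1.217e+00] stand xy -79.0 41.6 Ftool [-0.23 -0.44  3.35] Ttool [ 0.03 -0.02 -0.03] w 12.9
```

Emit:
jog_arm(increments=[0.5,0.06,0,0.15,0,0,0,0.5,0.06,0,0.3,0,0,0,0.5,0.06,0,0.45,0,0,0,0.5,0.06,0,0.6,0,0,0,0.5,0.06,0,0.7,0,0,0,0.5,0.06,0,0.7,0,0,0])

```text
clock: 11.4
eef_pos: [559.4, -197.7, 164.1]
tool_rot: [-3.141, 0.0, 1.218]
force: [0.3, 0.7, -3.1]
width: 13.1
gripper_force: 62.8
```

Emit:
jog_arm(increments=[0.5,0,0,0.1,0,0,0,0.5,0,0,0.2,0,0,0,0.5,0,0,0.3,0,0,0,0.5,0,0,0.4,0,0,0,0.5,0,0,0.4,0,0,0])

```text
clock: 11.9
eef_pos: [559.4, -197.7, 160.1]
tool_rot: [-3.141, -0.0, 1.218]
force: [0.4, 0.4, -3.9]
width: 13.3
gripper_force: 62.8
```

```bash
python3 r.py
```

```text
11.9 eef [ 559.4 -197.7  160.1] [-3.141 -0.     1.218] stand xy -80.4 41.5 Ftool [0.48 0.24 3.9 ] Ttool [-0.06 -0.    0.06] w 13.3
```

Emit:
jog_arm(increments=[0.5,0,0,0.1,0,0,0,0.5,0,0,0.2,0,0,0,0.5,0,0,0.3,0,0,0,0.5,0,0,0.3,0,0,0])

```text
clock: 12.3
eef_pos: [559.3, -197.7, 157.1]
tool_rot: [-3.141, -0.0, 1.218]
force: [0.0, -0.2, -3.9]
width: 13.0
gripper_force: 62.8
```

```bash
python3 r.py
```

```text
12.3 eef [ 559.3 -197.7  157.1] [-3.141 -0.     1.218] stand xy -80.4 41.4 Ftool [-0.19  0.07  3.85] Ttool [-0.   -0.04 -0.  ] w 13.0
```

Emit:
jog_arm(increments=[0.5,-0.04,0,0,0,0,0,0.5,-0.08,0,0,0,0,0,0.5,-0.08,0,0.1,0,0,0,0.5,-0.08,0,0.2,0,0,0,0.5,-0.08,0,0.3,0,0,0,0.5,-0.08,0,0.3,0,0,0])

```text
clock: 12.9
eef_pos: [559.1, -198.4, 154.1]
tool_rot: [-3.141, -0.0, 1.218]
force: [0.4, -0.1, -3.5]
width: 12.8
gripper_force: 62.8
```

Emit:
jog_arm(increments=[0.5,0,0,0.1,0,0,0,0.5,0,0,0.2,0,0,0,0.5,0,0,0.3,0,0,0,0.5,0,0,0.3,0,0,0])

```text
clock: 13.3
eef_pos: [559.1, -198.4, 151.1]
tool_rot: [-3.141, -0.0, 1.218]
force: [-0.8, 0.1, -3.2]
width: 13.0
gripper_force: 62.8
```

```bash
python3 r.py
```

```text
13.3 eef [ 559.1 -198.4  151.1] [-3.141 -0.     1.218] stand xy -79.6 41.5 Ftool [-0.14 -0.77  3.22] Ttool [-0.06  0.02 -0.  ] w 13.0
```

Emit:
jog_arm(increments=[0.5,0,0,0.1,0,0,0,0.5,0,0,0.2,0,0,0,0.5,0,0,0.3,0,0,0,0.5,0,0,0.3,0,0,0])

```text
clock: 13.7
eef_pos: [559.1, -198.4, 148.1]
tool_rot: [-3.141, -0.0, 1.218]
force: [0.0, -0.4, -3.4]
width: 13.3
gripper_force: 62.8
```

```bash
python3 r.py
```

```text
13.7 eef [ 559.1 -198.4  148.1] [-3.141 -0.     1.218] stand xy -79.6 41.5 Ftool [-0.41  0.16  3.35] Ttool [ 0.01  0.06 -0.03] w 13.3
```

Emit:
jog_arm(increments=[0.5,0,0,0.1,0,0,0,0.5,0,0,0.2,0,0,0,0.5,0,0,0.3,0,0,0,0.5,0,0,0.3,0,0,0])

```text
clock: 14.1
eef_pos: [559.1, -198.4, 145.1]
tool_rot: [-3.141, -0.0, 1.218]
force: [-0.2, 0.7, -3.9]
width: 12.8
gripper_force: 62.8
```

Emit:
jog_arm(increments=[0.5,0,0,0.1,0,0,0,0.5,0,0,0.2,0,0,0,0.5,0,0,0.2,0,0,0])

```text
clock: 14.4
eef_pos: [559.1, -198.4, 143.1]
tool_rot: [-3.141, 0.0, 1.218]
force: [0.9, 1.0, -3.5]
width: 12.7
gripper_force: 62.8
```

```bash
python3 r.py
```

```text
14.4 eef [ 559.1 -198.4  143.1] [-3.141  0.     1.218] stand xy -79.6 41.5 Ftool [1.26 0.49 3.52] Ttool [-0.05 -0.02  0.02] w 12.7
```

Emit:
jog_arm(increments=[0.5,0,0,0.1,0,0,0,0.5,0,0,0.2,0,0,0,0.5,0,0,0.2,0,0,0])

```text
clock: 14.7
eef_pos: [559.1, -198.4, 141.1]
tool_rot: [-3.141, -0.0, 1.218]
force: [0.5, -0.2, -2.8]
width: 13.0
gripper_force: 62.8
```

Emit:
jog_arm(increments=[0.5,0,0,0.1,0,0,0,0.5,0,0,0.2,0,0,0,0.5,0,0,0.2,0,0,0])

```text
clock: 15.0
eef_pos: [559.1, -198.4, 139.1]
tool_rot: [-3.141, -0.0, 1.218]
force: [-0.5, 0.4, -3.6]
width: 13.2
gripper_force: 62.8
```

```bash
python3 r.py
```

```text
15.0 eef [ 559.1 -198.4  139.1] [-3.141 -0.     1.218] stand xy -79.6 41.5 Ftool [ 0.18 -0.59  3.62] Ttool [ 0.01 -0.02 -0.03] w 13.2
```

Emit:
jog_arm(increments=[0.5,0,0,0.1,0,0,0,0.5,0,0,0.2,0,0,0,0.5,0,0,0.2,0,0,0])

```text
clock: 15.3
eef_pos: [559.1, -198.4, 137.1]
tool_rot: [-3.141, -0.0, 1.218]
force: [-0.1, -0.4, -3.0]
width: 13.1
gripper_force: 62.8
```

```bash
python3 r.py
```

```text
15.3 eef [ 559.1 -198.4  137.1] [-3.141 -0.     1.218] stand xy -79.6 41.5 Ftool [-0.39  0.03  3.01] Ttool [0.08 0.04 0.01] w 13.1
```

Emit:
jog_arm(increments=[0.5,0,0,0.1,0,0,0,0.5,0,0,0.2,0,0,0,0.5,0,0,0.2,0,0,0])

```text
clock: 15.6
eef_pos: [559.1, -198.4, 135.1]
tool_rot: [-3.141, -0.0, 1.218]
force: [-0.2, -0.8, -3.9]
width: 13.1
gripper_force: 62.8
```

Emit:
jog_arm(increments=[0.5,0,0,0.1,0,0,0,0.5,0,0,0.2,0,0,0,0.5,0,0,0.2,0,0,0])

```text
clock: 15.9
eef_pos: [559.1, -198.4, 133.1]
tool_rot: [-3.141, -0.0, 1.218]
force: [0.2, -0.2, -3.3]
width: 13.3
gripper_force: 62.8
```

```bash
python3 r.py
```

```text
15.9 eef [ 559.1 -198.4  133.1] [-3.141 -0.     1.218] stand xy -79.6 41.5 Ftool [-0.11  0.22  3.28] Ttool [ 0.01 -0.   -0.01] w 13.3
```

Emit:
jog_arm(increments=[0.5,0,0,0.1,0,0,0,0.5,0,0,0.15,0,0,0,0.5,0,0,0.15,0,0,0])

```text
clock: 16.2
eef_pos: [559.2, -198.5, 131.7]
tool_rot: [-3.142, 0.0, 1.218]
force: [0.1, -0.3, -4.1]
width: 13.1
gripper_force: 62.8
```

```bash
python3 r.py
```

```text
16.2 eef [ 559.2 -198.5  131.7] [-3.142  0.     1.218] stand xy -79.5 41.6 Ftool [-0.28  0.24  4.1 ] Ttool [-0.    0.01 -0.03] w 13.1
```

Emit:
jog_arm(increments=[0.5,0,0,0.1,0,0,0,0.5,0,0,0.15,0,0,0,0.5,0,0,0.15,0,0,0])

```text
clock: 16.5
eef_pos: [559.4, -198.4, 131.2]
tool_rot: [3.141, -0.0, 1.218]
force: [-1.8, 1.8, 4.0]
width: 13.2
gripper_force: 64.1
```

```bash
python3 r.py
```

```text
16.5 eef [ 559.4 -198.4  131.2] [ 3.141 -0.     1.218] stand xy -79.7 41.8 Ftool [ 1.03 -2.32 -3.98] Ttool [ 0.47 -0.2   0.07] w 13.2
```

Firm vertical contact: the bridge is seated, with the rail top near z = 128.5. I'll hold there with a lighter load.

Emit:
jog_arm(increments=[0.5,0,0,-0.03,0,0,0,0.5,0,0,-0.03,0,0,0,0.5,0,0,-0.03,0,0,0,0.5,0,0,-0.03,0,0,0])

```text
clock: 16.9
eef_pos: [559.4, -198.4, 131.1]
tool_rot: [3.141, -0.0, 1.218]
force: [-2.1, 2.5, 7.0]
width: 12.9
gripper_force: 64.1
```

```bash
python3 r.py; python3 - <<'E'
from h import *
im=ctrl.get_image('scene')[:,:,::-1]
a=cv2.resize(im[90:210,150:310],(800,600),interpolation=cv2.INTER_CUBIC)
cv2.imwrite('pics/c4.png',(np.clip((a/255.)**.6,0,1)*255).astype(np.uint8))
E
```

```text
16.9 eef [ 559.4 -198.4  131.1] [ 3.141 -0.     1.218] stand xy -79.7 41.8 Ftool [ 1.63 -2.79 -7.03] Ttool [ 0.49 -0.21  0.12] w 12.9
```

View pics/c4.png

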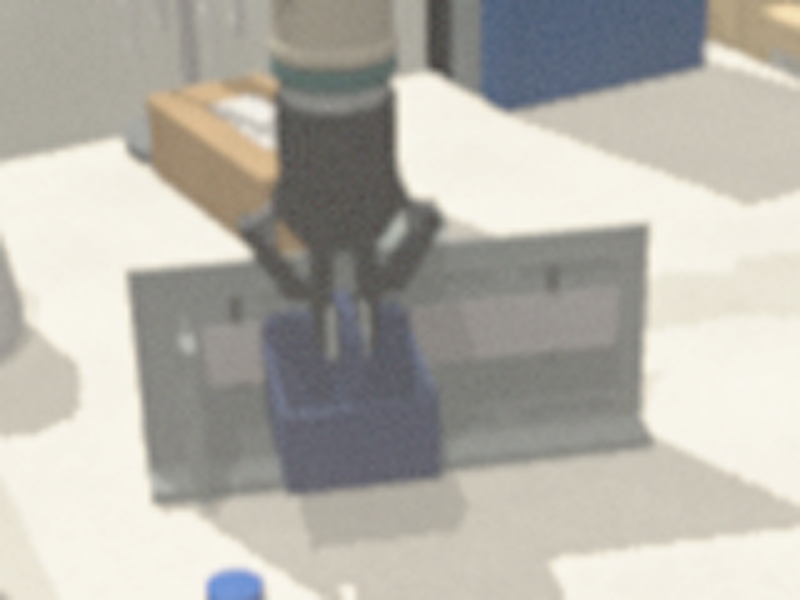

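The view shows the bin seated at the rail: its side is at about x = 265 and the rail's end at 204, so roughly 45 mm is left to the stop. I'll ease the load.

Emit:
jog_arm(increments=[0.5,0,0,-0.04,0,0,0,0.5,0,0,-0.08,0,0,0,0.5,0,0,-0.08,0,0,0,0.5,0,0,-0.08,0,0,0])

```text
clock: 17.35
eef_pos: [559.4, -198.5, 131.3]
tool_rot: [3.141, -0.0, 1.218]
force: [-1.3, 2.3, 1.7]
width: 13.2
gripper_force: 63.7
```

```bash
python3 r.py
```

```text
17.35 eef [ 559.4 -198.5  131.3] [ 3.141 -0.     1.218] stand xy -79.6 41.7 Ftool [ 1.75 -2.02 -1.7 ] Ttool [ 0.13 -0.    0.01] w 13.2
```

Emit:
jog_arm(increments=[0.5,0,0.2,-0.02,0,0,0,0.5,0,0.4,-0.02,0,0,0,0.5,0,0.7,-0.02,0,0,0,0.5,0,1,-0.02,0,0,0,0.5,0,1.3,-0.02,0,0,0,0.5,0,1.6,-0.02,0,0,0,0.5,0,1.9,-0.02,0,0,0,0.5,0,2.2,-0.02,0,0,0,0.5,0,2.5,-0.02,0,0,0,0.5,0,2.5,-0.02,0,0,0])

```text
clock: 18.35
eef_pos: [583.5, -207.4, 131.5]
tool_rot: [3.14, 0.0, 1.218]
force: [0.1, -0.9, -2.4]
width: 13.0
gripper_force: 63.0
```

```bash
python3 r.py
```

```text
18.35 eef [ 583.5 -207.4  131.5] [3.14  0.    1.218] stand xy -79.9 67.5 Ftool [-0.82  0.37  2.4 ] Ttool [-0.17 -0.11 -0.04] w 13.0
```

Emit:
jog_arm(increments=[0.5,0,0.2,0.02,0,0,0,0.5,0,0.4,0.02,0,0,0,0.5,0,0.6,0.02,0,0,0,0.5,0,0.8,0.02,0,0,0,0.5,0,1,0.02,0,0,0,0.5,0,1.2,0.02,0,0,0,0.5,0,1.2,0.02,0,0,0])

```text
clock: 19.05
eef_pos: [594.5, -211.5, 131.4]
tool_rot: [3.141, 0.0, 1.218]
force: [-1.5, 1.2, -0.3]
width: 13.2
gripper_force: 63.3
```

```bash
python3 r.py
```

```text
19.05 eef [ 594.5 -211.5  131.4] [3.141 0.    1.218] stand xy -80.0 79.2 Ftool [ 0.64 -1.81  0.25] Ttool [ 0.07 -0.14  0.03] w 13.2
```

Emit:
jog_arm(increments=[0.5,0,0.1,0,0,0,0,0.5,0,0.2,0,0,0,0,0.5,0,0.3,0,0,0,0,0.5,0,0.3,0,0,0,0])

```text
clock: 19.45
eef_pos: [597.0, -212.4, 131.4]
tool_rot: [3.141, 0.0, 1.218]
force: [-1.7, -0.2, -0.3]
width: 13.1
gripper_force: 63.4
```

```bash
python3 r.py
```

```text
19.45 eef [ 597.  -212.4  131.4] [3.141 0.    1.218] stand xy -80.0 81.8 Ftool [-0.75 -1.51  0.3 ] Ttool [ 0.26 -0.21  0.12] w 13.1
```

Only sliding friction so far, about 1.5 N. I'll continue in small steps.

Emit:
jog_arm(increments=[0.5,0,0.1,0,0,0,0,0.5,0,0.2,0,0,0,0,0.5,0,0.2,0,0,0,0])

```text
clock: 19.75
eef_pos: [598.8, -213.1, 131.4]
tool_rot: [3.141, 0.0, 1.218]
force: [-1.2, 0.4, -0.1]
width: 13.3
gripper_force: 63.4
```

```bash
python3 r.py
```

```text
19.75 eef [ 598.8 -213.1  131.4] [3.141 0.    1.218] stand xy -80.0 83.8 Ftool [-0.07 -1.3   0.05] Ttool [ 0.21 -0.14  0.03] w 13.3
```

Emit:
jog_arm(increments=[0.5,0,0.1,0,0,0,0,0.5,0,0.2,0,0,0,0,0.5,0,0.2,0,0,0,0])

```text
clock: 20.05
eef_pos: [600.1, -213.5, 131.3]
tool_rot: [-3.14, -0.0, 1.218]
force: [-2.9, 1.5, 2.0]
width: 12.8
gripper_force: 63.7
```

```bash
python3 r.py
```

```text
20.05 eef [ 600.1 -213.5  131.3] [-3.14  -0.     1.218] stand xy -80.1 85.1 Ftool [ 0.36 -3.26 -2.04] Ttool [ 0.75 -0.2   0.11] w 12.8
```

Emit:
jog_arm(increments=[0.5,0,0.1,0,0,0,0,0.5,0,0.2,0,0,0,0,0.5,0,0.2,0,0,0,0])

```text
clock: 20.35
eef_pos: [600.3, -213.4, 131.3]
tool_rot: [-3.137, -0.001, 1.218]
force: [-6.8, 3.9, 5.1]
width: 13.3
gripper_force: 64.3
```

```bash
python3 r.py
```

```text
20.35 eef [ 600.3 -213.4  131.3] [-3.137e+00 -1.000e-03  1.218e+00] stand xy -80.2 85.3 Ftool [ 1.3  -7.74 -5.05] Ttool [ 1.57 -0.23  0.19] w 13.3
```

The side has reached the stop: the y force rose to 7.7 N. I'll ease off, then tilt the bin by hand toward its natural droop before letting go, so it doesn't swing.

Emit:
jog_arm(increments=[0.5,0,-0.1,-0.03,0,0,0,0.5,0,-0.2,-0.06,0,0,0,0.5,0,-0.2,-0.06,0,0,0,0.5,0,-0.2,-0.06,0,0,0])

```text
clock: 20.75
eef_pos: [600.1, -213.5, 131.6]
tool_rot: [-3.14, -0.0, 1.218]
force: [-4.0, 1.1, -1.4]
width: 13.0
gripper_force: 63.2
```

```bash
python3 r.py
```

```text
20.75 eef [ 600.1 -213.5  131.6] [-3.14  -0.     1.218] stand xy -80.1 85.2 Ftool [-0.35 -4.1   1.41] Ttool [ 0.71 -0.2   0.14] w 13.0
```

Emit:
jog_arm(increments=[0.5,0,0,0.05,0,-0.5,0,0.5,0,0,0.1,0,-1,0,0.5,0,0,0.15,0,-1.5,0,0.5,0,0,0.2,0,-2,0,0.5,0,0,0.2,0,-2,0])

```text
clock: 21.25
eef_pos: [600.3, -213.1, 129.7]
tool_rot: [-3.141, 0.035, 1.219]
force: [-4.6, 1.7, -2.5]
width: 13.1
gripper_force: 63.0
```

```bash
python3 r.py
```

```text
21.25 eef [ 600.3 -213.1  129.7] [-3.141  0.035  1.219] stand xy -80.5 85.2 Ftool [ 0.12 -4.92  2.53] Ttool [1.03 0.07 0.13] w 13.1
```

Emit:
jog_arm(increments=[0.5,0,-0.02,0.06,0,-0.5,0,0.5,0,-0.04,0.12,0,-1,0,0.5,0,-0.05,0.18,0,-1.5,0,0.5,0,-0.05,0.18,0,-1.5,0])

```text
clock: 21.65
eef_pos: [600.3, -213.0, 128.2]
tool_rot: [-3.142, 0.061, 1.219]
force: [-3.5, 3.7, -0.7]
width: 12.9
gripper_force: 63.2
```

```bash
python3 r.py
```

```text
21.65 eef [ 600.3 -213.   128.2] [-3.142  0.061  1.219] stand xy -80.6 85.1 Ftool [ 2.35 -4.53  0.58] Ttool [0.97 0.34 0.01] w 12.9
```

Emit:
jog_arm(increments=[0.5,0,0,0.05,0,-0.5,0,0.5,0,0,0.1,0,-1,0,0.5,0,0,0.1,0,-1,0])

```text
clock: 21.95
eef_pos: [600.5, -212.5, 127.2]
tool_rot: [-3.141, 0.078, 1.219]
force: [-3.5, 4.0, -0.6]
width: 13.2
gripper_force: 63.3
```

```bash
python3 r.py
```

```text
21.95 eef [ 600.5 -212.5  127.2] [-3.141  0.078  1.219] stand xy -81.2 85.1 Ftool [ 2.58 -4.63  0.45] Ttool [1.02 0.64 0.11] w 13.2
```

Emit:
jog_arm(increments=[0.5,0.03,-0.05,0.05,0,-0.4,0,0.5,0.06,-0.1,0.1,0,-0.8,0,0.5,0.06,-0.1,0.1,0,-0.8,0,0.5,0.06,-0.1,0.1,0,-0.8,0])

```text
clock: 22.35
eef_pos: [600.5, -212.1, 126.4]
tool_rot: [3.14, 0.091, 1.219]
force: [1.1, 5.1, 1.2]
width: 13.2
gripper_force: 63.3
```

```bash
python3 r.py
```

```text
22.35 eef [ 600.5 -212.1  126.4] [3.14  0.091 1.219] stand xy -81.5 85.0 Ftool [ 5.06 -0.71 -1.66] Ttool [0.35 1.03 0.  ] w 13.2
```

Emit:
jog_arm(increments=[0.5,0.08,0.03,0,0,0,0,0.5,0.15,0.03,0,0,0,0,0.5,0.15,0.03,0,0,0,0])

```text
clock: 22.65
eef_pos: [600.5, -212.0, 126.3]
tool_rot: [3.14, 0.093, 1.218]
force: [0.2, 2.5, 0.9]
width: 13.1
gripper_force: 63.4
```

```bash
python3 r.py
```

```text
22.65 eef [ 600.5 -212.   126.3] [3.14  0.093 1.218] stand xy -81.6 85.0 Ftool [ 2.29 -0.67 -1.07] Ttool [ 0.16  0.72 -0.08] w 13.1
```

Forces are light and the bin touches the stop. Releasing gradually.

Emit:
jog_arm(increments=[1.4,0,0,0,0,0,0,1.6,0,0,0,0,0,0,1.8,0,0,0,0,0,0,2.2,0,0,0,0,0,0,2.6,0,0,0,0,0,0,3,0,0,0,0,0,0,3.4,0,0,0,0,0,0,3.6,0,0,0,0,0,0,3.6,0,0,0,0,0,0])

```text
clock: 23.55
eef_pos: [600.1, -211.5, 126.0]
tool_rot: [-3.142, 0.093, 1.218]
force: [-0.1, -0.4, -0.3]
width: 35.6
gripper_force: 0.0
```

```bash
python3 r.py
```

```text
23.55 eef [ 600.1 -211.5  126. ] [-3.142  0.093  1.218] stand xy -81.9 84.4 Ftool [-0.39  0.04  0.35] Ttool [-0.04  0.09 -0.02] w 35.6
```

Emit:
jog_arm(increments=[3.6,0,0,-0.5,0,0,0,3.6,0,0,-1.5,0,0,0,3.6,0,0,-3,0,0,0,3.6,0,0,-5,0,0,0,3.6,0,0,-7,0,0,0,3.6,0,0,-9,0,0,0,3.6,2,0,-12,0,0,0,3.6,4,0,-15,0,0,0,3.6,6,0,-16,0,0,0,3.6,6,0,-16,0,0,0,3.6,6,0,-16,0,0,0])

```text
clock: 24.65
eef_pos: [625.7, -141.6, 280.6]
tool_rot: [3.141, 0.093, 1.219]
force: [-0.8, 0.0, 0.3]
width: 36.2
gripper_force: 0.0
```

```bash
python3 r.py; python3 - <<'E'
from h import *
im=ctrl.get_image('scene')[:,:,::-1];w=ctrl.get_image('wrist')[:,:,::-1];t=ctrl.get_image('top')[:,:,::-1]
a=cv2.resize(im[115:205,160:300],(420,270),interpolation=cv2.INTER_CUBIC)
t=cv2.resize(t[150:250,280:380],(300,300),interpolation=cv2.INTER_CUBIC)
w=cv2.resize(w[150:384,100:450],(480,321),interpolation=cv2.INTER_CUBIC)
o=np.zeros((600,800,3),np.uint8);o[:270,:420]=a;o[:300,440:740]=t;o[275:596,:480]=w[:321]if 1 else 0
cv2.imwrite('pics/c5.png',(np.clip((o/255.)**.6,0,1)*255).astype(np.uint8))
E
```

```text
24.65 eef [ 625.7 -141.6  280.6] [3.141 0.093 1.219] stand xy -156.4 83.4 Ftool [-0.28 -0.8  -0.27] Ttool [-0.    0.08  0.04] w 36.2
```

View pics/c5.png

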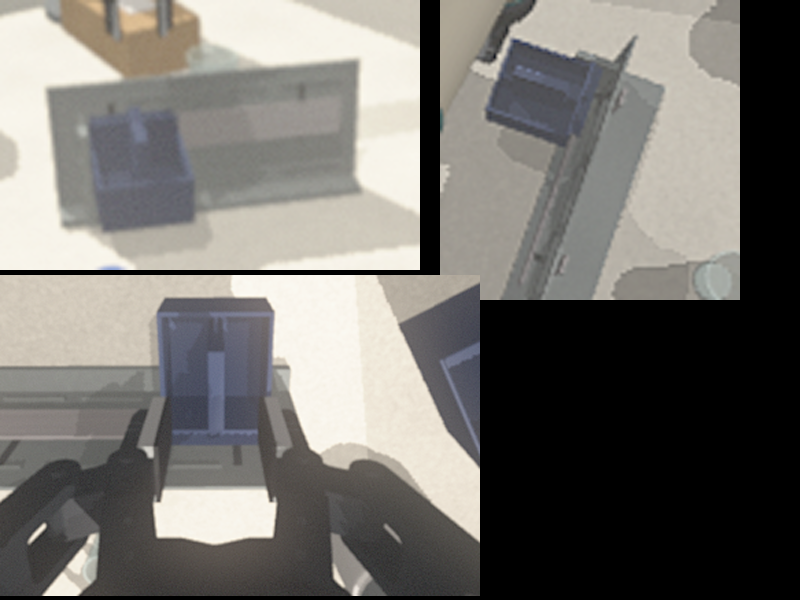

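The bin hangs on the rail, drooping slightly, with its side at the stop. The gripper is clear and the other objects have not moved. Handing in.

```bash
python3 -c "
from cell import ctrl
print(ctrl.finish_job())"
```

```text
the job is handed in; nothing more can be done
None
```

I hung the lipped bin on the rail, slid it until its side touched the end stop, let go and handed the job in at about 25 s of the 67 s allowed; the hand-in returned no verdict.

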